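# Tap a nut blank to the bottom on a bench hand tapper

## Task

Push the sliding clamp jaw of the hand tapper fully home against the nut blank, then run the tap in by turning the cross handle clockwise (seen from above): half a turn forward, a quarter turn back, half a turn forward, a quarter turn back, then forward once more until you feel the tap come up firmly against the bottom of the hole. Never force the handle, or the tap snaps; do not turn it before the blank is clamped, and do not disturb the other things on the bench. Leave the tap at the bottom of the hole, the jaw home, and let go.

Things in the scene. Friction and masses are not known exactly. Their poses are not given: they have to be found in the camera images.
- tapper: Bench hand tapper, bolted down. Origin on the bench under the vertical spindle axis, z up. Base plate x -100..100, y -200..160, 20 mm thick; 40 mm column at y = 120 with an arm to the axis, top 167 mm. On the axis, fixed in a nest, a 40 mm hexagonal nut blank (top at 56 mm), the 18 mm tap (4 mm lead) already started in its blind hole. The clamp jaw is on the -y side.
- axis (a point): Point on the vertical spindle axis at the mid height of the two handle grips (fixed, 215 mm above the bench); axes parallel to the tapper's. Nothing else on the tapper reaches as high as the grips.
- grip_a (a point): Centre of one of two upright black grips (16 mm diameter, 190 to 231 mm above the bench) at the ends of the cross handle, 65 mm from the spindle axis; starts on the tapper's +x side. The grips spin freely about their own axes, so one can be pinched from above and led round a circle with the wrist still. The bar below, 12 mm thick, tops out at 188 mm. All sink 4 mm per forward turn.
- grip_b (a point): Centre of the other grip, the same, opposite (starts on the tapper's -x side).
- spindle (a joint): Angle of tap and spindle, rad, forward (clockwise from above, screwing down) positive, 0 at the start. Drag 0.12 N m either way (2 N at a grip); stays where left. Half forward, quarter back: 3.14, 1.57; again: 4.71, 3.14. The bottom is met during the last half turn forward, between 4.9 and 5.7, at an angle that differs from blank to blank and is not measured: it can only be felt.
- handle (a joint): Twist of the handle against the tap in its sprung hub, rad, forward positive, 4 N m per rad, so it shows the torque: about 0.03 (2 N at a grip) in normal turning; 0.085 (5.2 N at a grip) or more against the bottom is firmly home; beyond 0.2 (12 N at a grip) either way the tap snaps. The handle's own angle is spindle + handle.
- jaw_post (a point): Centre of the flat top, 85 mm above the bench, of the black upright post (18 mm diameter, 53 mm tall, from 32 to 85 mm) on the tail of the sliding clamp jaw; it lies on the tapper's -y side, 155 mm from the spindle axis when the jaw is home. Axes parallel to the tapper's.
- jaw (a joint): Travel of the clamp jaw in m, growing towards the blank along the tapper's +y; negative when open, 0 fully home with the jaw hard against the blank, where it stops dead. Slides with about 2 N of drag and stays where it is left.
- spare1: Spare hexagonal nut blank, steel, 40 mm across flats, 26 mm tall, loose on the tapper's base plate; bystander. Origin: centre of its underside.
- spare2: Another spare nut blank, the same, loose on the base plate; bystander.
- mug: White mug, 82 mm across, 95 mm tall, loose; bystander. Origin: centre of its underside.
- wrench: Steel wrench lying on the bench; bystander. Origin: middle of its underside.
- tape: Black tape measure, 70 x 35 x 62 mm, loose; bystander. Origin: centre of its underside.
- oil: White plastic oil bottle, 60 mm across, 150 mm tall, loose; bystander. Origin: centre of its underside.

How it is judged:
On the way, in this order (a step that is already met when the one before it is completed fails the run):
1. the clamp jaw is fully home (within 2 mm) (value of joint jaw above -0.002 m), for 0.2 s.
2. the tap is turned half a turn forward (past 2.7 rad) (value of joint spindle above 2.7 rad), for 0.1 s.
3. the tap is turned a quarter turn back (below 2.0 rad) (value of joint spindle below 2 rad), for 0.1 s.
4. half a turn forward again (past 4.2 rad) (value of joint spindle above 4.2 rad), for 0.1 s.
5. a quarter turn back again (below 3.6 rad) (value of joint spindle below 3.6 rad), for 0.1 s.
6. the tap is brought up firmly against the bottom of the hole (handle twist over 0.085 rad past 4.85 rad) (value of joint spindle above 4.85 rad and value of joint handle above 0.085 rad), for 0.1 s.
At the end, for the whole second after the job is handed in: The tap rests at the bottom of the hole (spindle past 4.85 rad, still), the handle is let go (twist under 0.06 rad), and the clamp jaw is home within 2 mm (value of joint spindle above 4.85 rad and velocity of joint spindle between -0.05 and 0.05 rad/s and value of joint jaw above -0.002 m and value of joint handle between -0.06 and 0.06 rad); the robot touches nothing.
It fails at once if the tap snaps: handle twist over 0.2 rad (0.8 N m) either way (value of joint handle above 0.2 rad or value of joint handle below -0.2 rad).
It fails at once if the tap is turned (over 0.3 rad) with the jaw more than 4 mm from home (value of joint spindle above 0.3 rad and value of joint jaw below -0.004 m).
It fails at once if a bystander is moved by more than 30 mm (distance of any of spare1, spare2, mug, wrench, tape, oil from where it was at the start of the episode above 0.03 m).
It also fails if it takes over 72 s, if anything falls off the work surface, if the arm or the gripper's body presses on something with over 40 N, if the wrist force passes 120 N, or if a joint passes its speed limit or range.

## Robot

A 6-joint arm with a two-finger parallel gripper is mounted at the origin on the work surface. World frame = base frame: x ahead of the robot, y to its left, z up, the work surface at z = 0. Lengths are in m, angles in rad, forces in N, time in s.
With the tool pointing down it reaches from about 0.375 to 0.975 m from the base axis. Payload 3.8 kg.
Tool frame: the origin (TCP) lies midway between the tips of the shut fingers; the grasp point (between the pads) lies 19 mm behind it; z points along the fingers, y is the line along which they close (so a half turn about z gives the same grasp; the last joint's range is limited). The gripper opens to 85 mm and grips with 20 to 120 N. Pads are 22 mm wide; open, the fingers measure 114 mm over their backs; the gripper's body (76 mm by 85 mm) begins 54 mm behind the grasp point. The pads swing forward as they close: fully open they stand 13 mm farther back than shut.
Start: joints at [1.187, 0.264, 1.604, -0, 1.274, -0.037], TCP at [0.229, 0.635, 0.231] pointing down, gripper open.
Joint ranges: [-2.63, 2.63], [-0.94, 2.18], [0.31, 2.57], [-1.31, 4.45], [0, 2.66], [-2.55, 2.55]. Speed limits (rad/s): [2.57, 2.57, 3.14, 3.14, 3.14, 3.14].

## Interface

Orientations are given as a rotation vector (axis times angle).
In Python, from workcell import sensors, viewer, job gives the robot as it stands.
- The arm moves only by the shell command python3 -m inch 'ROWS' [FORCE]. ROWS is JSON, one flat list of numbers, 7 for each row, row after row: the shift along the tool's x, y, z in mm, then the turn, a rotation vector about the tool's x, y, z in degrees, then the finger opening in mm, from 0 to 85.4. A call has exactly 8 rows; each row shifts and turns the commanded pose from where the row before left it, along the tool's axes as they then stand; what a row does not reach is not made up. A row lasts 1/10 s, in which the tool goes at most 50 mm and 8.59 degrees, less where a joint would pass 70% of its speed; a pose out of reach is approached as far as the arm can. A call is refused whole if a number of a shift passes 50 or a number of a turn 8.59, either way. A call with a gripper value outside its range is refused whole. The fingers move at their own pace and stop on an object; FORCE is the grip in N (left out, the last holds). Time passes only in rows, so rows that do not move let the fingers close, or fill a call up. It gives the time, the measured TCP pose, the force, the opening and the grip force at its end, in the units of the state.
- sensors.read_state(): the state, without advancing time (a new reading comes with each control period).
- viewer.read_camera(name): name is "side" or "top"; returns the picture (420x560x3 uint8, red, green, blue); there is no depth.
- viewer.camera_params(name): a dict with "K" (3x3 intrinsics, pixels), "k1" (the pictures are not rectified: a ray, as slopes to the right and down, at radius r is drawn at 1 + k1 r^2 times it, then the intrinsics apply), "world_to_cam" (4x4, takes a point from world to camera coordinates). Camera axes: x right, y down, z forward; pixel columns grow to the right and rows downward; lengths in m; the calibration is good to about 2 mm. A picture is of the moment at which its call begins. camera_params takes no time and is no camera call.
- job.finish_job(): hands the job in; it is judged then, once.
The state is a dict: "time": time; "q": joint angles; "joint_vel": joint speeds; "joint_torque": joint torques, N m; "tool_pos": TCP position; "tcp_rot": TCP orientation; "wrist_force": force on the tool from outside, world axes, zero at the start; "torque": the same for the moment, N m; "width": opening from 0.0 (shut) to 1.0 (fully open); "grip_force": force on a finger pad.
Only numpy, scipy, OpenCV 4.12 (cv2) and the standard library are available. Lean on these libraries where they do the work, as an engineer would, in place of code of your own. Each camera call takes 0.05 s, during which the arm holds its last target. There are 200 camera calls.

## Working session

There is one attempt and no reset: what is moved stays moved. The work goes in short steps, Python scripts to look and compute and a shell command to move; the robot and the scene stay as the last step left them, time stands still between calls to the robot, and variables do not carry over. Pictures are saved under pics/ and viewed, at most 10 in all, crops included, and the job is handed in when it is done.

```bash
mkdir -p pics; cat > h.py <<'E'
import numpy as np, cv2
from workcell import sensors, viewer, job
from scipy.spatial.transform import Rotation as R
def ray(cam,u,v):
    p=viewer.camera_params(cam);K=np.array(p["K"]);T=np.array(p["world_to_cam"])
    d=np.array([(u-K[0,2])/K[0,0],(v-K[1,2])/K[1,1]]);s=d.copy()
    for _ in range(30): s=d/(1+p["k1"]*(s@s))
    return -T[:3,:3].T@T[:3,3], T[:3,:3].T@np.array([s[0],s[1],1])
def atz(cam,u,v,z):
    c,d=ray(cam,u,v); return c+d*(z-c[2])/d[2]
def proj(cam,P):
    p=viewer.camera_params(cam);K=np.array(p["K"]);T=np.array(p["world_to_cam"])
    c=T[:3,:3]@np.array(P)+T[:3,3];s=c[:2]/c[2];s=s*(1+p["k1"]*(s@s));return K[0,0]*s[0]+K[0,2],K[1,1]*s[1]+K[1,2]
def snap(cam,name,crop=None,k=1):
    im=viewer.read_camera(cam)[:,:,::-1]
    if crop: im=im[crop[1]:crop[3],crop[0]:crop[2]]
    cv2.imwrite("pics/"+name,cv2.resize(im,None,fx=k,fy=k,interpolation=cv2.INTER_CUBIC))
E
python3 - <<'E'
from h import *
snap("top","t0.png",k=1.4);snap("side","s0.png",k=1.4)
print(sensors.read_state())
for c in("top","side"): print(ray(c,280,210))
E
```

```text
{'time': 0.1, 'q': array([ 1.18712077e+00,  2.64711117e-01,  1.60527211e+00,  1.20159733e-05,
        1.27370100e+00, -3.68794326e-02]), 'joint_vel': array([ 0.00035227, -0.00282224, -0.00252701, -0.00125414,  0.00114386,
        0.00179167]), 'joint_torque': array([ 2.51612510e-04, -5.16708612e+01, -3.68590057e+01, -9.90874582e-05,
        6.36328026e-03, -1.24342716e-05]), 'tool_pos': array([0.22915441, 0.63419151, 0.23004536]), 'tcp_rot': array([-0.54194829, -3.09403825,  0.00320884]), 'wrist_force': array([0.29283638, 1.0872678 , 0.45789242]), 'torque': array([0.01990752, 0.02081418, 0.02952538]), 'grip_force': 0.0, 'width': 1.0025426975222667}
(array([0.46943499, 0.03415832, 1.41388175]), array([ 0.06004624, -0.00331063, -0.99819442]))
(array([-0.02805861, -0.80275256,  0.85730118]), array([ 0.47424274,  0.65964907, -0.58309153]))
```

View pics/t0.png

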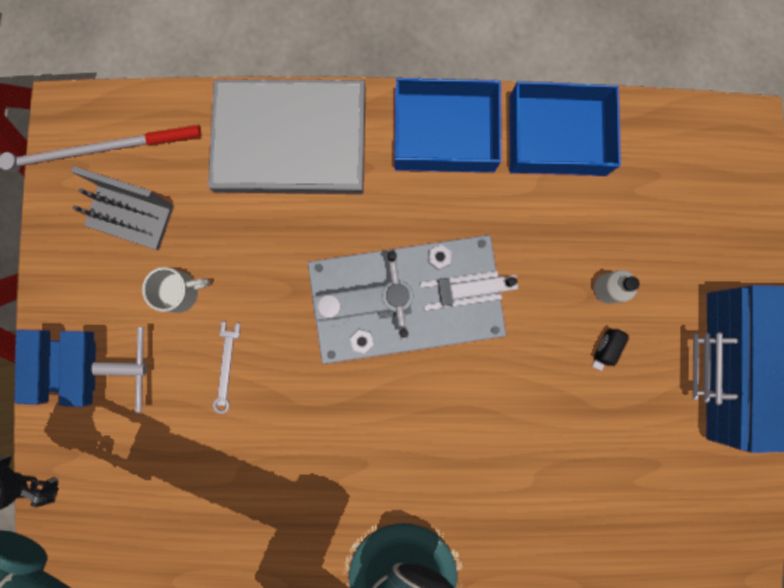

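View pics/s0.png

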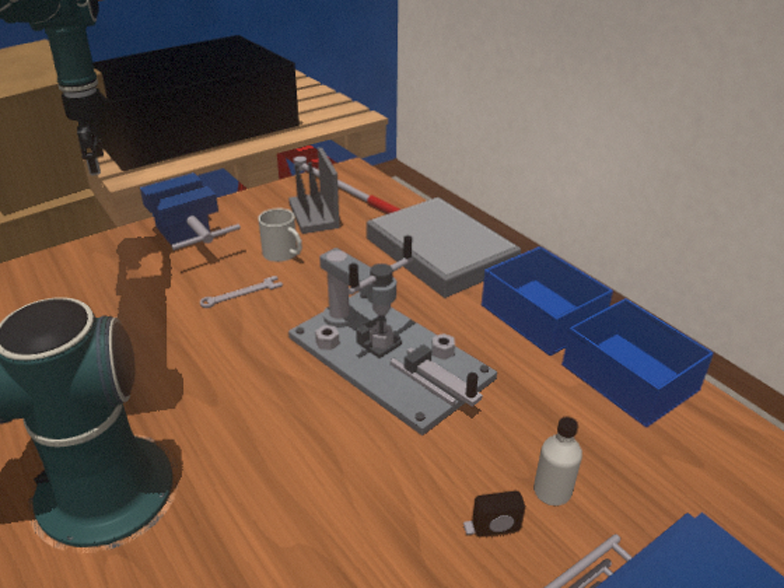

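The top view has world x up and world y to the left. The tapper is near (398,296) in the enlarged picture, with grips at (391,257) and (403,333) and the jaw post at (511,282). Both hex spares are on the base plate. I'll zoom in on these.

```bash
python3 - <<'E'
from h import *
snap("top","t1.png",(210,160,380,265),k=4.7)
E
```

```text
(no output)
```

View pics/t1.png

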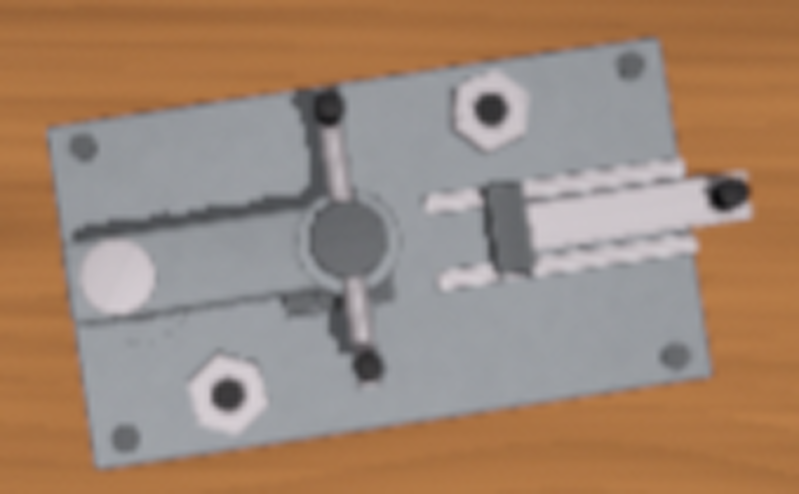

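The crop shows plate corners at (48,127), (658,38), (712,376) and (97,468). The grip tops are near (329,104) and (369,364), and the post top is near (733,189). Dividing by 4.7 and adding (210,160) gives the original pixels.

```bash
python3 - <<'E'
from h import *
f=lambda u,v,z: atz("top",210+(u+.5)/4.7-.5,160+(v+.5)/4.7-.5,z)
C=np.array([f(*c,.02) for c in[(48,127),(658,38),(712,376),(97,468)]])[:,:2]
# tapper coords of corners: (+x,+y),(+x,-y),(-x,-y),(-x,+y)
L=np.array([[.1,.16],[.1,-.2],[-.1,-.2],[-.1,.16]])
lc=L-L.mean(0);cc=C-C.mean(0)
th=np.arctan2((lc[:,0]*cc[:,1]-lc[:,1]*cc[:,0]).sum(),(lc*cc).sum())
Rm=np.array([[np.cos(th),-np.sin(th)],[np.sin(th),np.cos(th)]])
o=C.mean(0)-Rm@L.mean(0)
print("plate yaw",np.degrees(th),"axis",o,"res",(C-(L@Rm.T+o))*1e3)
a=f(329,104,.231)[:2];b=f(369,364,.231)[:2]
print("a",a,"b",b,"mid",(a+b)/2,"dist",np.linalg.norm(a-b),"yaw",np.degrees(np.arctan2(*(a-b)[::-1])))
p=f(733,189,.085)[:2];print("post",p,"local",Rm.T@(p-o), Rm.T@(a-o),Rm.T@(b-o))
for n,q in("s1",(490,109)),("s2",(229,393)): print(n,Rm.T@(f(*q,.046)[:2]-o))
# side-view predictions
print([np.round(proj("side",[*x,z]),1) for x,z in((o,.231),(a,.231),(b,.231),(p,.085))])
s=sensors.read_state();print(R.from_rotvec(s["tcp_rot"]).as_matrix())
np.save("pose.npy",[*o,th])
E
```

```text
plate yaw 9.32826336697625 axis [0.54203354 0.02113108] res [[-0.48979176 -1.42814805]
 [-1.29597325  1.49015964]
 [ 0.64681366  1.25997495]
 [ 1.13895135 -1.32198654]]
a [0.60572085 0.03213548] b [0.47891782 0.01073382] mid [0.54231933 0.02143465] dist 0.12859642535222462 yaw 9.580028440247137
post [ 0.57926397 -0.19163819] local [ 0.00225019 -0.21599028] [0.06462882 0.00053577] [-6.39663667e-02 -2.92995337e-05]
s1 [ 0.06948581 -0.09305899]
s2 [-0.06765852  0.07639006]
[array([272.7, 178.5]), array([291.4, 168.8]), array([253. , 188.7]), array([338.2, 267. ])]
[[-9.40450689e-01  3.39929468e-01 -6.77661223e-04]
 [ 3.39930135e-01  9.40449253e-01 -1.64501207e-03]
 [ 7.81179145e-05 -1.77741020e-03 -9.99998417e-01]]
```

```bash
python3 - <<'E'
from h import *
snap("side","s1.png",(200,160,360,310),k=4)
E
```

```text
(no output)
```

View pics/s1.png

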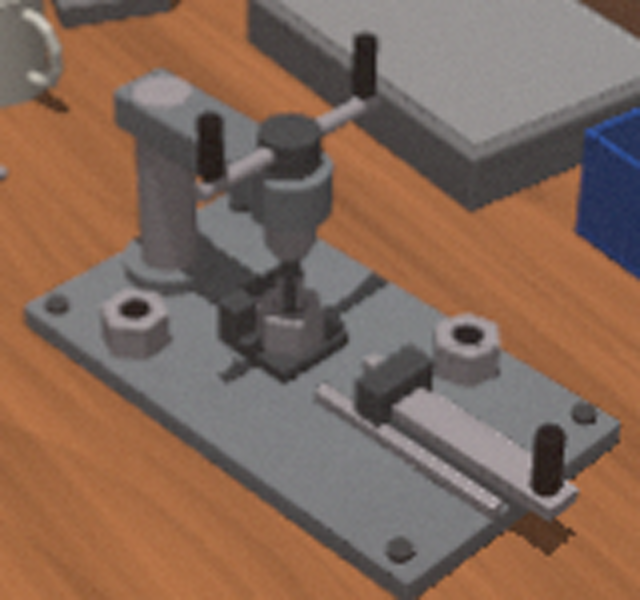

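```bash
python3 -m inch '[0,0,-20,0,0,-7.3,60, 0,0,-20,0,0,-7.3,60, 0,0,-20,0,0,-7.3,60, 0,0,-20,0,0,-7.3,60, -10,-40,0,0,0,0,60, -11,-44,0,0,0,0,60, -11,-44,0,0,0,0,60, -11,-44,0,0,0,0,60]' 40
python3 -m inch '[-11,-44,0,0,0,0,60, -11,-44,0,0,0,0,60, -11,-44,0,0,0,0,60, -11,-44,0,0,0,0,60, -11,-44,0,0,0,0,60, -11,-44,0,0,0,0,60, -11,-44,0,0,0,0,60, -11,-44,0,0,0,0,60]'
python3 -m inch '[-11,-44,0,0,0,0,60, -11,-44,0,0,0,0,60, -11,-44,0,0,0,0,60, -11,-44,0,0,0,0,60, -11,-44,0,0,0,0,60, -11,-44,0,0,0,0,60, -11,-44,0,0,0,0,60, 0,0,0,0,0,0,60]'
cat >> h.py <<'E'
def where():
    o=np.load("pose.npy");th=o[2];c,s=np.cos(th),np.sin(th);Rm=np.array([[c,s],[-s,c]])
    S=sensors.read_state();M=R.from_rotvec(S["tcp_rot"]).as_matrix()
    l=Rm@(S["tool_pos"][:2]-o[:2]); f=Rm@S["wrist_force"][:2]
    print("t %.2f local mm"%S["time"],np.round(l*1e3,1),"z %.1f"%(S["tool_pos"][2]*1e3),"yaw err %.2f"%(np.degrees(np.arctan2(M[1,1],M[0,1])-th)-90),"tilt",np.round(M[:2,2],4),"F local",np.round([*f,S["wrist_force"][2]],1),"w %.3f g %.1f"%(S["width"],S["grip_force"]))
    return l*1e3,f
E
python3 -c "from h import *;where()"
```

```text
time: 1.0
tool_pos: [0.3, 0.4704, 0.311]
tcp_rot: [0.257, -3.131, 0.001]
wrist_force: [0.0, 0.5, 0.4]
width: 0.701
grip_force: 0.0
time: 1.8
tool_pos: [0.4439, 0.1372, 0.3114]
tcp_rot: [-0.256, 3.131, 0.0]
wrist_force: [-0.1, 0.4, -0.3]
width: 0.703
grip_force: 0.0
time: 2.6
tool_pos: [0.5706, -0.1573, 0.3102]
tcp_rot: [0.248, -3.131, 0.003]
wrist_force: [-1.0, 1.2, -1.2]
width: 0.703
grip_force: 0.0
t 2.60 local mm [  -0.7 -180.7] z 310.2 yaw err -0.27 tilt [-0.0006 -0.0019] F local [-0.8  1.3 -1.2] w 0.703 g 0.0
```

```bash
python3 -m inch '[-2,-35,0,0,0,-0.3,60, 0,0,30,0,0,0,60, 0,0,40,0,0,0,60, 0,0,40,0,0,0,60, 0,0,25,0,0,0,60, 0,0,15,0,0,0,60, 0,0,0,0,0,0,60, 0,0,0,0,0,0,60]'
python3 -c "
from h import *
where(); snap('top','t2.png',(260,150,420,260),4); snap('side','s2.png',(250,160,430,320),4)
im=np.hstack([cv2.resize(cv2.imread('pics/t2.png'),(400,275)),cv2.resize(cv2.imread('pics/s2.png'),(400,355))[:275]]);cv2.imwrite('pics/m2.png',im)"
```

```text
time: 3.4
tool_pos: [0.5779, -0.1865, 0.1624]
tcp_rot: [-0.264, 3.129, -0.001]
wrist_force: [0.4, 0.2, -0.1]
width: 0.698
grip_force: 0.0
t 3.40 local mm [   1.7 -210.7] z 162.4 yaw err 0.32 tilt [ 0.0012 -0.0003] F local [ 0.4  0.1 -0.1] w 0.698 g 0.0
```

View pics/m2.png

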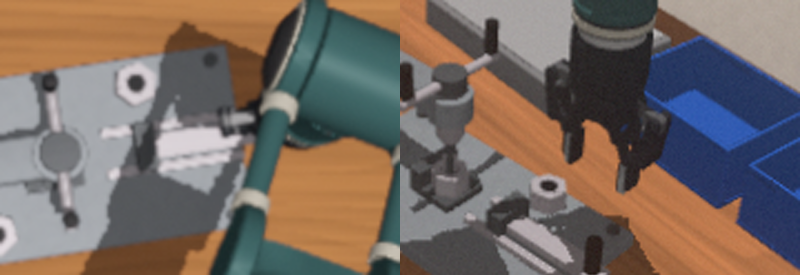

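The fingers hang centred over the post, so I'm descending and pinching it.

```bash
python3 -m inch '[0,-5,26,0,0,0,60, 0,0,26,0,0,0,60, 0,0,26,0,0,0,60, 0,0,16,0,0,0,60, 0,0,10,0,0,0,60, 0,0,0,0,0,0,60, 0,0,0,0,0,0,10, 0,0,0,0,0,0,10]' 40
python3 -m inch '[0,0,0,0,0,0,10, 0,0,0,0,0,0,10, 0,0,0,0,0,0,10, 0,0,0,0,0,0,10, 0,0,0,0,0,0,10, 0,0,0,0,0,0,10, 0,0,0,0,0,0,10, 0,0,0,0,0,0,10]'
python3 -c "from h import *;where()"
```

```text
time: 4.3
tool_pos: [0.5793, -0.1921, 0.0589]
tcp_rot: [-0.264, 3.128, -0.002]
wrist_force: [1.1, -0.1, -0.3]
width: 0.373
grip_force: 0.0
time: 5.1
tool_pos: [0.5791, -0.1921, 0.0588]
tcp_rot: [-0.264, 3.128, -0.002]
wrist_force: [-0.7, -0.5, 5.2]
width: 0.191
grip_force: 39.1
t 5.10 local mm [   2.1 -216.4] z 58.8 yaw err 0.31 tilt [ 0.0024 -0.001 ] F local [-0.8 -0.4  5.2] w 0.191 g 39.1
```

```bash
python3 -m inch '[0,5,0,0,0,0,10, 0,9,0,0,0,0,10, 0,10,0,0,0,0,10, 0,10,0,0,0,0,10, 0,10,0,0,0,0,10, 0,8,0,0,0,0,10, 0,4,0,0,0,0,10, 0,0,0,0,0,0,10]'
python3 -c "from h import *;where()"
python3 -m inch '[0,1,0,0,0,0,10, 0,1,0,0,0,0,10, 0,1,0,0,0,0,10, 0,0.5,0,0,0,0,10, 0,0.5,0,0,0,0,10, 0,0.5,0,0,0,0,10, 0,0,0,0,0,0,10, 0,0,0,0,0,0,10]'
python3 -c "from h import *;where()"
```

```text
time: 5.9
tool_pos: [0.5698, -0.1361, 0.0588]
tcp_rot: [-0.264, 3.128, -0.001]
wrist_force: [-0.5, 1.3, 5.5]
width: 0.196
grip_force: 39.4
t 5.90 local mm [   1.9 -159.6] z 58.8 yaw err 0.33 tilt [ 0.0026 -0.0005] F local [-0.3  1.3  5.5] w 0.196 g 39.4
time: 6.7
tool_pos: [0.5692, -0.1326, 0.0588]
tcp_rot: [-0.264, 3.128, -0.003]
wrist_force: [0.4, -1.5, 6.6]
width: 0.196
grip_force: 39.3
t 6.70 local mm [   1.9 -156.1] z 58.8 yaw err 0.32 tilt [ 0.0028 -0.0014] F local [ 0.1 -1.6  6.6] w 0.196 g 39.3
```

Not at the stop yet, so I'm inching until the force rises.

```bash
python3 -m inch '[0,0.5,0,0,0,0,10, 0,0.5,0,0,0,0,10, 0,0.5,0,0,0,0,10, 0,0,0,0,0,0,10, 0,0,0,0,0,0,10, 0,0,0,0,0,0,10, 0,0,0,0,0,0,10, 0,0,0,0,0,0,10]'
python3 -c "from h import *;where()"
python3 -m inch '[0,0.5,0,0,0,0,10, 0,0.5,0,0,0,0,10, 0,0,0,0,0,0,10, 0,0,0,0,0,0,10, 0,0,0,0,0,0,10, 0,0,0,0,0,0,10, 0,0,0,0,0,0,10, 0,0,0,0,0,0,10]'
python3 -c "from h import *;where()"
```

```text
time: 7.5
tool_pos: [0.569, -0.1312, 0.0589]
tcp_rot: [-0.264, 3.128, -0.003]
wrist_force: [-1.0, -1.8, 6.9]
width: 0.196
grip_force: 39.3
t 7.50 local mm [   1.9 -154.7] z 58.9 yaw err 0.31 tilt [ 0.0029 -0.0015] F local [-1.3 -1.6  6.9] w 0.196 g 39.3
time: 8.3
tool_pos: [0.569, -0.1311, 0.0588]
tcp_rot: [-0.264, 3.127, -0.005]
wrist_force: [0.1, -5.6, 5.7]
width: 0.197
grip_force: 39.3
t 8.30 local mm [   1.9 -154.6] z 58.8 yaw err 0.33 tilt [ 0.0033 -0.0028] F local [-0.8 -5.6  5.7] w 0.197 g 39.3
```

The jaw has stopped dead at local y -154.6 mm, with 5.6 N of reaction. One more small nudge, then I'll release and move above grip_a.

```bash
python3 -m inch '[0,0.7,0,0,0,0,10, 0,0,0,0,0,0,10, 0,0,0,0,0,0,50, 0,0,0,0,0,0,50, 0,0,0,0,0,0,50, 0,0,0,0,0,0,50, 0,0,-20,0,0,-0.3,50, 0,0,-40,0,0,0,50]'
python3 -c "from h import *;where()"
python3 -m inch '[0,0,-45,0,0,0,50, 0,0,-45,0,0,0,50, 0,0,-45,0,0,0,50, 0,0,-46,0,0,0,50, -20,40,0,0,0,0,50, -20,45,0,0,0,0,50, -20,45,0,0,0,0,50, -3,24,0,0,0,0,50]'
python3 -m inch '[0,0,0,0,0,0,50, 0,0,0,0,0,0,50, 0,0,0,0,0,0,50, 0,0,0,0,0,0,50, 0,0,0,0,0,0,50, 0,0,0,0,0,0,50, 0,0,0,0,0,0,50, 0,0,0,0,0,0,50]'
python3 -c "from h import *;where();snap('side','s3.png',(200,140,360,310),3.5)"
```

```text
time: 9.1
tool_pos: [0.5637, -0.1276, 0.1136]
tcp_rot: [0.272, -3.121, -0.005]
wrist_force: [0.1, 0.7, 0.4]
width: 0.58
grip_force: 0.0
t 9.10 local mm [  -2.7 -150.3] z 113.6 yaw err 0.62 tilt [-0.009   0.0026] F local [0.2 0.7 0.4] w 0.580 g 0.0
time: 9.9
tool_pos: [0.6035, 0.0375, 0.298]
tcp_rot: [-0.275, 3.129, 0.002]
wrist_force: [0.1, 0.5, -0.4]
width: 0.584
grip_force: 0.0
time: 10.7
tool_pos: [0.6029, 0.0335, 0.2983]
tcp_rot: [0.271, -3.13, 0.0]
wrist_force: [0.6, 0.7, -0.1]
width: 0.584
grip_force: 0.0
t 10.70 local mm [62.   2.3] z 298.3 yaw err 0.58 tilt [-0. -0.] F local [ 0.7  0.6 -0.1] w 0.584 g 0.0
```

View pics/s3.png

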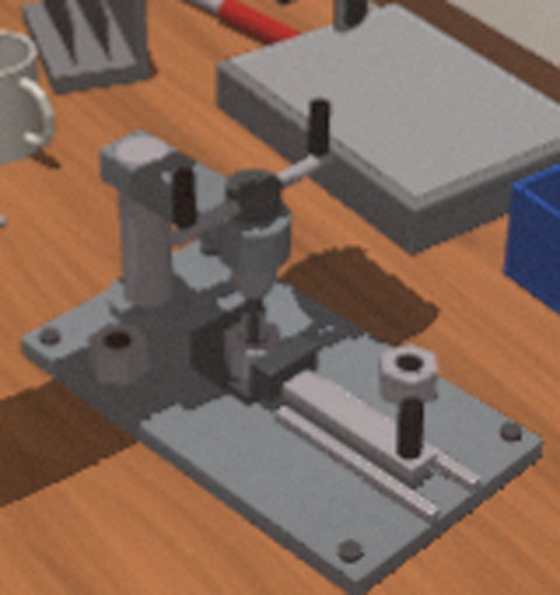

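The jaw block is against the blank, with the post top at about (411,402) in the crop. I'll check that position against the prediction and then descend on grip_a.

```bash
python3 - <<'E'
from h import *
o=np.load("pose.npy");c,s=np.cos(o[2]),np.sin(o[2])
for y in(-.155,-.160): print(proj("side",[o[0]-s*y,o[1]+c*y,.085]),"seen",200+411.5/3.5-.5,140+402.5/3.5-.5)
E
python3 -m inch '[-3,-2,0,0,0,0.6,50, 0,0,25,0,0,0,50, 0,0,30,0,0,0,50, 0,0,25,0,0,0,50, 0,0,14,0,0,0,50, 0,0,5,0,0,0,50, 0,0,0,0,0,0,50, 0,0,0,0,0,0,50]' 40
python3 -c "from h import *;where()"
```

```text
(np.float64(317.95699977851143), np.float64(255.17176806930766)) seen 317.07142857142856 254.5
(np.float64(319.52342803939774), np.float64(256.15529859997537)) seen 317.07142857142856 254.5
time: 11.55
tool_pos: [0.6073, 0.0323, 0.2008]
tcp_rot: [-0.255, 3.129, -0.0]
wrist_force: [0.1, -0.4, -0.3]
width: 0.582
grip_force: 0.0
t 11.55 local mm [66.2  0.5] z 200.8 yaw err -0.00 tilt [0.0024 0.    ] F local [ 0.1 -0.4 -0.3] w 0.582 g 0.0
```

The jaw is home. I'm closing on the grip and tabulating the circle rows.

```bash
python3 -m inch '[1,0,0,0,0,0,8, 0,0,0,0,0,0,8, 0,0,0,0,0,0,8, 0,0,0,0,0,0,8, 0,0,0,0,0,0,8, 0,0,0,0,0,0,8, 0,0,0,0,0,0,8, 0,0,0,0,0,0,8]' 40
python3 - <<'E'
from h import *
where()
a=np.radians(np.arange(0,331,7.5));P=65*np.c_[-np.cos(a),-np.sin(a)]
for i,d in enumerate(np.diff(P,axis=0)): print(i*7.5,np.round(d,1))
E
```

```text
time: 12.35
tool_pos: [0.6059, 0.0322, 0.2005]
tcp_rot: [-0.255, 3.129, -0.0]
wrist_force: [-0.4, 0.2, 4.4]
width: 0.171
grip_force: 39.0
t 12.35 local mm [64.8  0.5] z 200.5 yaw err 0.00 tilt [0.002 0.   ] F local [-0.4  0.2  4.4] w 0.171 g 39.0
0.0 [ 0.6 -8.5]
7.5 [ 1.7 -8.3]
15.0 [ 2.7 -8.1]
22.5 [ 3.8 -7.6]
30.0 [ 4.7 -7.1]
37.5 [ 5.6 -6.4]
45.0 [ 6.4 -5.6]
52.5 [ 7.1 -4.7]
60.0 [ 7.6 -3.8]
67.5 [ 8.1 -2.7]
75.0 [ 8.3 -1.7]
82.5 [ 8.5 -0.6]
90.0 [8.5 0.6]
97.5 [8.3 1.7]
105.0 [8.1 2.7]
112.5 [7.6 3.8]
120.0 [7.1 4.7]
127.5 [6.4 5.6]
135.0 [5.6 6.4]
142.5 [4.7 7.1]
150.0 [3.8 7.6]
157.5 [2.7 8.1]
165.0 [1.7 8.3]
172.5 [0.6 8.5]
180.0 [-0.6  8.5]
187.5 [-1.7  8.3]
195.0 [-2.7  8.1]
202.5 [-3.8  7.6]
210.0 [-4.7  7.1]
217.5 [-5.6  6.4]
225.0 [-6.4  5.6]
232.5 [-7.1  4.7]
240.0 [-7.6  3.8]
247.5 [-8.1  2.7]
255.0 [-8.3  1.7]
262.5 [-8.5  0.6]
270.0 [-8.5 -0.6]
277.5 [-8.3 -1.7]
285.0 [-8.1 -2.7]
292.5 [-7.6 -3.8]
300.0 [-7.1 -4.7]
307.5 [-6.4 -5.6]
315.0 [-5.6 -6.4]
322.5 [-4.7 -7.1]
```

```bash
cat >> h.py <<'E'
def ang():
    l,f=where();p=np.degrees(np.arctan2(-l[1],l[0]))%360;r=np.radians(p)
    t=np.array([-np.sin(r),-np.cos(r)]);n=np.array([np.cos(r),-np.sin(r)])
    print("  angle %.1f (%.2f rad) radius %.1f  push fwd %.1f  radial %.1f"%(p,r,np.hypot(*l),-f@t,f@n))
E
python3 -m inch '[0.6,-8.5,0.1,0,0,0,8, 1.7,-8.3,0.1,0,0,0,8, 2.7,-8.1,0.1,0,0,0,8, 3.8,-7.6,0.1,0,0,0,8, 4.7,-7.1,0.1,0,0,0,8, 5.6,-6.4,0.1,0,0,0,8, 6.4,-5.6,0.1,0,0,0,8, 7.1,-4.7,0,0,0,0,8]'
python3 -c "from h import *;ang()"
```

```text
time: 13.15
tool_pos: [0.5833, -0.0285, 0.1999]
tcp_rot: [-0.255, 3.128, 0.001]
wrist_force: [1.1, 1.2, 5.8]
width: 0.171
grip_force: 39.0
t 13.15 local mm [ 32.7 -55.7] z 199.9 yaw err -0.00 tilt [0.0032 0.0007] F local [1.3 1.  5.8] w 0.171 g 39.0
  angle 59.6 (1.04 rad) radius 64.6  push fwd 1.7  radial -0.2
```

Turning as expected with about 2 N of drag, so I'll continue to 180°.

```bash
python3 -m inch '[7.6,-3.8,0.1,0,0,0,8, 8.1,-2.7,0.1,0,0,0,8, 8.3,-1.7,0.1,0,0,0,8, 8.5,-0.6,0.1,0,0,0,8, 8.5,0.6,0.1,0,0,0,8, 8.3,1.7,0.1,0,0,0,8, 8.1,2.7,0.1,0,0,0,8, 7.6,3.8,0,0,0,0,8]'
python3 -c "from h import *;ang()"
python3 -m inch '[7.1,4.7,0.1,0,0,0,8, 6.4,5.6,0.1,0,0,0,8, 5.6,6.4,0.1,0,0,0,8, 4.7,7.1,0.1,0,0,0,8, 3.8,7.6,0.1,0,0,0,8, 2.7,8.1,0.1,0,0,0,8, 1.7,8.3,0.1,0,0,0,8, 0.6,8.5,0,0,0,0,8]'
python3 -c "from h import *;ang()"
```

```text
time: 13.95
tool_pos: [0.5191, -0.0396, 0.1992]
tcp_rot: [-0.255, 3.128, -0.001]
wrist_force: [1.8, 0.2, 5.3]
width: 0.175
grip_force: 39.1
t 13.95 local mm [-32.5 -56.2] z 199.2 yaw err -0.01 tilt [ 0.0037 -0.0006] F local [ 1.8 -0.   5.3] w 0.175 g 39.1
  angle 120.0 (2.09 rad) radius 64.9  push fwd 1.6  radial -0.9
time: 14.75
tool_pos: [0.4775, 0.0106, 0.1985]
tcp_rot: [-0.255, 3.129, -0.002]
wrist_force: [1.0, -1.8, 5.6]
width: 0.176
grip_force: 39.1
t 14.75 local mm [-65.4   0.1] z 198.5 yaw err 0.00 tilt [ 0.0026 -0.0013] F local [ 0.7 -1.9  5.6] w 0.176 g 39.1
  angle 180.1 (3.14 rad) radius 65.4  push fwd 1.9  radial -0.7
```

```bash
python3 -m inch '[0,0,0,0,0,0,8, -0.6,-8.5,-0.1,0,0,0,8, -1.7,-8.3,-0.1,0,0,0,8, -2.7,-8.1,-0.1,0,0,0,8, -3.8,-7.6,-0.1,0,0,0,8, -4.7,-7.1,-0.1,0,0,0,8, -5.6,-6.4,-0.1,0,0,0,8, -6.4,-5.6,0,0,0,0,8]'
python3 -c "from h import *;ang()"
python3 -m inch '[-7.1,-4.7,-0.1,0,0,0,8, -7.6,-3.8,-0.1,0,0,0,8, -8.1,-2.7,-0.1,0,0,0,8, -8.3,-1.7,-0.1,0,0,0,8, -8.5,-0.6,0,0,0,0,8, 0,0,0,0,0,0,8, 0,0,0,0,0,0,8, 0,0,0,0,0,0,8]'
python3 -c "from h import *;ang()"
```

```text
time: 15.55
tool_pos: [0.5107, -0.0358, 0.1989]
tcp_rot: [-0.255, 3.13, 0.001]
wrist_force: [-0.2, 1.7, 7.9]
width: 0.171
grip_force: 39.4
t 15.55 local mm [-40.2 -51.1] z 198.9 yaw err -0.01 tilt [0.0009 0.0005] F local [0.1 1.8 7.9] w 0.171 g 39.4
  angle 128.2 (2.24 rad) radius 65.0  push fwd -1.0  radial -1.4
time: 16.35
tool_pos: [0.5521, -0.0427, 0.1994]
tcp_rot: [-0.255, 3.13, -0.001]
wrist_force: [-1.1, -0.8, 7.8]
width: 0.173
grip_force: 39.3
t 16.35 local mm [ -0.4 -64.7] z 199.4 yaw err 0.01 tilt [ 0.0015 -0.0002] F local [-1.2 -0.6  7.8] w 0.173 g 39.3
  angle 90.4 (1.58 rad) radius 64.7  push fwd -1.2  radial 0.6
```

Now forward from 90° to 270° in three calls.

```bash
python3 -m inch '[8.5,0.6,0.1,0,0,0,8, 8.3,1.7,0.1,0,0,0,8, 8.1,2.7,0.1,0,0,0,8, 7.6,3.8,0.1,0,0,0,8, 7.1,4.7,0.1,0,0,0,8, 6.4,5.6,0.1,0,0,0,8, 5.6,6.4,0.1,0,0,0,8, 4.7,7.1,0,0,0,0,8]'
python3 -c "from h import *;ang()"
python3 -m inch '[3.8,7.6,0.1,0,0,0,8, 2.7,8.1,0.1,0,0,0,8, 1.7,8.3,0.1,0,0,0,8, 0.6,8.5,0.1,0,0,0,8, -0.6,8.5,0.1,0,0,0,8, -1.7,8.3,0.1,0,0,0,8, -2.7,8.1,0.1,0,0,0,8, -3.8,7.6,0,0,0,0,8]'
python3 -c "from h import *;ang()"
python3 -m inch '[-4.7,7.1,0.1,0,0,0,8, -5.6,6.4,0.1,0,0,0,8, -6.4,5.6,0.1,0,0,0,8, -7.1,4.7,0.1,0,0,0,8, -7.6,3.8,0.1,0,0,0,8, -8.1,2.7,0.1,0,0,0,8, -8.3,1.7,0,0,0,0,8, 0,0,0,0,0,0,8]'
python3 -c "from h import *;ang()"
```

```text
time: 17.15
tool_pos: [0.4916, -0.0201, 0.1988]
tcp_rot: [-0.255, 3.128, -0.002]
wrist_force: [1.1, -0.8, 4.4]
width: 0.176
grip_force: 39.2
t 17.15 local mm [-56.4 -32.5] z 198.8 yaw err -0.01 tilt [ 0.0033 -0.0013] F local [ 0.9 -0.9  4.4] w 0.176 g 39.2
  angle 150.0 (2.62 rad) radius 65.1  push fwd 1.3  radial -0.3
time: 17.95
tool_pos: [0.4807, 0.0443, 0.1981]
tcp_rot: [-0.256, 3.129, -0.002]
wrist_force: [-1.4, -2.3, 7.4]
width: 0.176
grip_force: 39.3
t 17.95 local mm [-56.8  32.8] z 198.1 yaw err 0.01 tilt [ 0.0018 -0.0011] F local [-1.7 -2.   7.4] w 0.176 g 39.3
  angle 210.0 (3.67 rad) radius 65.6  push fwd 2.6  radial 0.5
time: 18.75
tool_pos: [0.5234, 0.084, 0.1975]
tcp_rot: [-0.256, 3.129, -0.001]
wrist_force: [-1.8, -0.9, 8.5]
width: 0.174
grip_force: 39.4
t 18.75 local mm [-8.2 65. ] z 197.5 yaw err 0.02 tilt [ 0.002  -0.0002] F local [-1.9 -0.6  8.5] w 0.174 g 39.4
  angle 262.8 (4.59 rad) radius 65.6  push fwd 1.9  radial -0.3
```

```bash
python3 -m inch '[8.3,-1.7,-0.1,0,0,0,8, 8.1,-2.7,-0.1,0,0,0,8, 7.6,-3.8,-0.1,0,0,0,8, 7.1,-4.7,-0.1,0,0,0,8, 6.4,-5.6,-0.1,0,0,0,8, 5.6,-6.4,-0.1,0,0,0,8, 4.7,-7.1,-0.1,0,0,0,8, 3.8,-7.6,0,0,0,0,8]'
python3 -c "from h import *;ang()"
python3 -m inch '[2.7,-8.1,-0.1,0,0,0,8, 1.7,-8.3,-0.1,0,0,0,8, 0.6,-8.5,-0.1,0,0,0,8, 0,0,0,0,0,0,8, 0,0,0,0,0,0,8, 0,0,0,0,0,0,8, 0,0,0,0,0,0,8, 0,0,0,0,0,0,8]'
python3 -c "from h import *;ang()"
```

```text
time: 19.55
tool_pos: [0.4784, 0.0367, 0.1982]
tcp_rot: [-0.255, 3.128, 0.001]
wrist_force: [0.8, 1.2, 6.6]
width: 0.173
grip_force: 39.2
t 19.55 local mm [-60.3  25.7] z 198.2 yaw err 0.01 tilt [0.0027 0.0011] F local [1.  1.1 6.6] w 0.173 g 39.2
  angle 203.1 (3.54 rad) radius 65.5  push fwd -1.4  radial -0.5
time: 20.35
tool_pos: [0.4775, 0.0111, 0.1984]
tcp_rot: [-0.255, 3.129, 0.0]
wrist_force: [-1.5, 1.1, 7.7]
width: 0.173
grip_force: 39.3
t 20.35 local mm [-65.3   0.6] z 198.4 yaw err 0.00 tilt [0.0021 0.0002] F local [-1.3  1.3  7.7] w 0.173 g 39.3
  angle 180.5 (3.15 rad) radius 65.4  push fwd -1.3  radial 1.4
```

```bash
python3 -m inch '[-0.6,8.5,0.1,0,0,0,8, -1.7,8.3,0.1,0,0,0,8, -2.7,8.1,0.1,0,0,0,8, -3.8,7.6,0.1,0,0,0,8, -4.7,7.1,0.1,0,0,0,8, -5.6,6.4,0.1,0,0,0,8, -6.4,5.6,0.1,0,0,0,8, -7.1,4.7,0,0,0,0,8]'
python3 -c "from h import *;ang()"
python3 -m inch '[-7.6,3.8,0.1,0,0,0,8, -8.1,2.7,0.1,0,0,0,8, -8.3,1.7,0.1,0,0,0,8, -8.5,0.6,0.1,0,0,0,8, -8.5,-0.6,0,0,0,0,8, 0,0,0,0,0,0,8, 0,0,0,0,0,0,8, 0,0,0,0,0,0,8]'
python3 -c "
from h import *
ang()
a=np.radians(np.arange(277.5,345,2));P=65*np.c_[-np.cos(a),-np.sin(a)]
print([(277.5+2*i,*np.round(d,1)) for i,d in enumerate(np.diff(P,axis=0))])"
```

```text
time: 21.15
tool_pos: [0.5003, 0.0718, 0.1978]
tcp_rot: [-0.256, 3.13, -0.001]
wrist_force: [-1.7, -1.1, 7.2]
width: 0.175
grip_force: 39.4
t 21.15 local mm [-33.   56.8] z 197.8 yaw err 0.02 tilt [ 0.0014 -0.0007] F local [-1.8 -0.8  7.2] w 0.175 g 39.4
  angle 239.9 (4.19 rad) radius 65.6  push fwd 2.0  radial 0.2
time: 21.95
tool_pos: [0.5396, 0.0866, 0.1973]
tcp_rot: [-0.255, 3.129, -0.0]
wrist_force: [0.2, -0.1, 7.6]
width: 0.178
grip_force: 39.3
t 21.95 local mm [ 8.2 65. ] z 197.3 yaw err 0.00 tilt [ 0.0018 -0.    ] F local [ 0.1 -0.1  7.6] w 0.178 g 39.3
  angle 277.2 (4.84 rad) radius 65.5  push fwd -0.2  radial -0.1
[(277.5, np.float64(-2.2), np.float64(-0.3)), (279.5, np.float64(-2.2), np.float64(-0.4)), (281.5, np.float64(-2.2), np.float64(-0.5)), (283.5, np.float64(-2.2), np.float64(-0.6)), (285.5, np.float64(-2.2), np.float64(-0.6)), (287.5, np.float64(-2.2), np.float64(-0.7)), (289.5, np.float64(-2.1), np.float64(-0.8)), (291.5, np.float64(-2.1), np.float64(-0.9)), (293.5, np.float64(-2.1), np.float64(-0.9)), (295.5, np.float64(-2.0), np.float64(-1.0)), (297.5, np.floa
[... 319 characters left out ...]
-1.7), np.float64(-1.5)), (313.5, np.float64(-1.6), np.float64(-1.6)), (315.5, np.float64(-1.6), np.float64(-1.6)), (317.5, np.float64(-1.5), np.float64(-1.7)), (319.5, np.float64(-1.4), np.float64(-1.8)), (321.5, np.float64(-1.4), np.float64(-1.8)), (323.5, np.float64(-1.3), np.float64(-1.8)), (325.5, np.float64(-1.3), np.float64(-1.9)), (327.5, np.float64(-1.2), np.float64(-1.9)), (329.5, np.float64(-1.1), np.float64(-2.0)), (331.5, np.float64(-1.0), np.float64(-2.0)), (333.5, np.float64(-1.0), np.float64(-2.0)), (335.5, np.float64(-0.9), np.float64(-2.1)), (337.5, np.float64(-0.8), np.float64(-2.1)), (339.5, np.float64(-0.8), np.float64(-2.1)), (341.5, np.float64(-0.7), np.float64(-2.2))]
```

```bash
cat >> h.py <<'E'
def feel(n=5):
    o=np.load("pose.npy");c,s=np.cos(o[2]),np.sin(o[2]);Rm=np.array([[c,s],[-s,c]]);A=[]
    for _ in range(n):
        S=sensors.read_state();A.append([*(Rm@(S["tool_pos"][:2]-o[:2])*1e3),*(Rm@S["wrist_force"][:2]),S["time"],S["grip_force"]]);viewer.read_camera("side")
    A=np.array(A);l=A[:,:2].mean(0);p=np.arctan2(-l[1],l[0])%(2*np.pi)
    F=A[:,2:4];t=np.array([-np.sin(p),-np.cos(p)]);n_=np.array([np.cos(p),-np.sin(p)])
    print("  >> t %.2f angle %.1f (%.3f) r %.1f fwd %.2f sd %.2f radial %.2f grip %.0f"%(A[-1,4],np.degrees(p),p,np.hypot(*l),(-F@t).mean(),(F@t).std(),(F@n_).mean(),A[-1,5]))
E
python3 -c "from h import *;feel()"
python3 -m inch '[-2.2,-0.3,0,0,0,0,8, -2.2,-0.4,0.1,0,0,0,8, 0,0,0,0,0,0,8, 0,0,0,0,0,0,8, 0,0,0,0,0,0,8, 0,0,0,0,0,0,8, 0,0,0,0,0,0,8, 0,0,0,0,0,0,8]'|tail -3
python3 -c "from h import *;feel()"
python3 -m inch '[-2.2,-0.5,0,0,0,0,8, -2.2,-0.6,0.1,0,0,0,8, 0,0,0,0,0,0,8, 0,0,0,0,0,0,8, 0,0,0,0,0,0,8, 0,0,0,0,0,0,8, 0,0,0,0,0,0,8, 0,0,0,0,0,0,8]'|tail -3
python3 -c "from h import *;feel()"
```

```text
>> t 22.15 angle 277.2 (4.838) r 65.5 fwd 0.47 sd 0.55 radial -0.04 grip 39
wrist_force: [-1.4, 0.7, 8.1]
width: 0.168
grip_force: 39.4
  >> t 23.20 angle 280.9 (4.902) r 65.5 fwd 1.45 sd 0.21 radial 0.00 grip 39
wrist_force: [-2.0, 0.1, 7.8]
width: 0.169
grip_force: 39.4
  >> t 24.25 angle 284.9 (4.972) r 65.4 fwd 1.83 sd 0.17 radial 0.00 grip 39
```

```bash
python3 -m inch '[-2.2,-0.6,0,0,0,0,8, -2.2,-0.7,0.1,0,0,0,8, 0,0,0,0,0,0,8, 0,0,0,0,0,0,8, 0,0,0,0,0,0,8, 0,0,0,0,0,0,8, 0,0,0,0,0,0,8, 0,0,0,0,0,0,8]'|tail -1
python3 -c "from h import *;feel()"
```

```text
grip_force: 39.4
  >> t 25.30 angle 288.9 (5.042) r 65.4 fwd 1.36 sd 0.41 radial -0.12 grip 39
```

```bash
python3 -m inch '[-2.1,-0.8,0,0,0,0,8, -2.1,-0.9,0,0,0,0,8, 0,0,0,0,0,0,8, 0,0,0,0,0,0,8, 0,0,0,0,0,0,8, 0,0,0,0,0,0,8, 0,0,0,0,0,0,8, 0,0,0,0,0,0,8]'|tail -1
python3 -c "from h import *;feel()"
```

```text
grip_force: 39.4
  >> t 26.35 angle 292.8 (5.111) r 65.4 fwd 1.26 sd 0.40 radial -0.36 grip 39
```

```bash
python3 -m inch '[-2.1,-0.9,0,0,0,0,8, -2.0,-1.0,0.1,0,0,0,8, 0,0,0,0,0,0,8, 0,0,0,0,0,0,8, 0,0,0,0,0,0,8, 0,0,0,0,0,0,8, 0,0,0,0,0,0,8, 0,0,0,0,0,0,8]'|tail -1
python3 -c "from h import *;feel()"
```

```text
grip_force: 39.4
  >> t 27.40 angle 296.8 (5.180) r 65.4 fwd 1.13 sd 0.35 radial -0.24 grip 39
```

```bash
python3 -m inch '[-2.0,-1.1,0,0,0,0,8, -2.0,-1.2,0,0,0,0,8, 0,0,0,0,0,0,8, 0,0,0,0,0,0,8, 0,0,0,0,0,0,8, 0,0,0,0,0,0,8, 0,0,0,0,0,0,8, 0,0,0,0,0,0,8]'|tail -1
python3 -c "from h import *;feel()"
```

```text
grip_force: 39.4
  >> t 28.45 angle 300.8 (5.251) r 65.3 fwd 1.43 sd 0.45 radial -0.43 grip 39
```

```bash
python3 -m inch '[-1.9,-1.2,0,0,0,0,8, -1.9,-1.3,0.1,0,0,0,8, 0,0,0,0,0,0,8, 0,0,0,0,0,0,8, 0,0,0,0,0,0,8, 0,0,0,0,0,0,8, 0,0,0,0,0,0,8, 0,0,0,0,0,0,8]'|tail -1
python3 -c "from h import *;feel()"
```

```text
grip_force: 39.4
  >> t 29.50 angle 304.8 (5.320) r 65.3 fwd 1.12 sd 0.61 radial -0.17 grip 39
```

```bash
python3 -m inch '[-1.8,-1.3,0,0,0,0,8, -1.8,-1.4,0,0,0,0,8, 0,0,0,0,0,0,8, 0,0,0,0,0,0,8, 0,0,0,0,0,0,8, 0,0,0,0,0,0,8, 0,0,0,0,0,0,8, 0,0,0,0,0,0,8]'|tail -1
python3 -c "from h import *;feel()"
```

```text
grip_force: 39.5
  >> t 30.55 angle 308.4 (5.383) r 65.3 fwd 2.63 sd 0.31 radial -0.43 grip 39
```

```bash
python3 -m inch '[-1.7,-1.5,0,0,0,0,8, 0,0,0,0,0,0,8, 0,0,0,0,0,0,8, 0,0,0,0,0,0,8, 0,0,0,0,0,0,8, 0,0,0,0,0,0,8, 0,0,0,0,0,0,8, 0,0,0,0,0,0,8]'|tail -1
python3 -c "from h import *;feel()"
```

```text
grip_force: 39.5
  >> t 31.60 angle 310.1 (5.412) r 65.3 fwd 3.95 sd 0.42 radial -0.76 grip 40
```

```bash
python3 -m inch '[-1.7,-1.5,0,0,0,0,8, 0,0,0,0,0,0,8, 0,0,0,0,0,0,8, 0,0,0,0,0,0,8, 0,0,0,0,0,0,8, 0,0,0,0,0,0,8, 0,0,0,0,0,0,8, 0,0,0,0,0,0,8]'|tail -1
python3 -c "from h import *;feel()"
```

```text
grip_force: 39.6
  >> t 32.65 angle 311.7 (5.440) r 65.3 fwd 5.16 sd 0.69 radial -0.34 grip 40
```

```bash
python3 -m inch '[-1.6,-1.6,0,0,0,0,8, 0,0,0,0,0,0,8, 0,0,0,0,0,0,8, 0,0,0,0,0,0,8, 0,0,0,0,0,0,8, 0,0,0,0,0,0,8, 0,0,0,0,0,0,8, 0,0,0,0,0,0,8]'|tail -1
python3 -c "from h import *;feel(8)"
```

```text
grip_force: 39.7
  >> t 33.85 angle 313.3 (5.468) r 65.2 fwd 6.39 sd 0.27 radial -0.16 grip 40
```

The tap is firmly home at 6.4 N (about 0.10 rad or more). I'll ease the spring, open and lift clear.

```bash
python3 -m inch '[1.6,1.6,0,0,0,0,8, 1.7,1.5,0,0,0,0,8, 1.0,0.8,0,0,0,0,8, 0,0,0,0,0,0,8, 0,0,0,0,0,0,8, 0,0,0,0,0,0,8, 0,0,0,0,0,0,8, 0,0,0,0,0,0,8]'|tail -1
python3 -c "from h import *;feel()"
python3 -m inch '[0,0,0,0,0,0,50, 0,0,0,0,0,0,50, 0,0,0,0,0,0,50, 0,0,0,0,0,0,50, 0,0,0,0,0,0,50, 0,0,-10,0,0,0,50, 0,0,-25,0,0,0,50, 0,0,-35,0,0,0,50]'|tail -3
python3 -m inch '[0,0,-40,0,0,0,50, 0,0,-30,0,0,0,50, 0,0,0,0,0,0,50, 0,0,0,0,0,0,50, 0,0,0,0,0,0,50, 0,0,0,0,0,0,50, 0,0,0,0,0,0,50, 0,0,0,0,0,0,50]'
python3 -c "from h import *;snap('side','s4.png',(150,120,360,310),3)"
```

```text
grip_force: 39.4
  >> t 34.90 angle 309.3 (5.399) r 65.3 fwd 2.25 sd 0.34 radial -0.35 grip 39
wrist_force: [0.4, 0.5, 0.6]
width: 0.585
grip_force: 0.0
time: 36.55
tool_pos: [0.574, 0.0773, 0.3344]
tcp_rot: [0.255, -3.129, 0.0]
wrist_force: [0.8, -0.5, 0.3]
width: 0.584
grip_force: 0.0
```

View pics/s4.png

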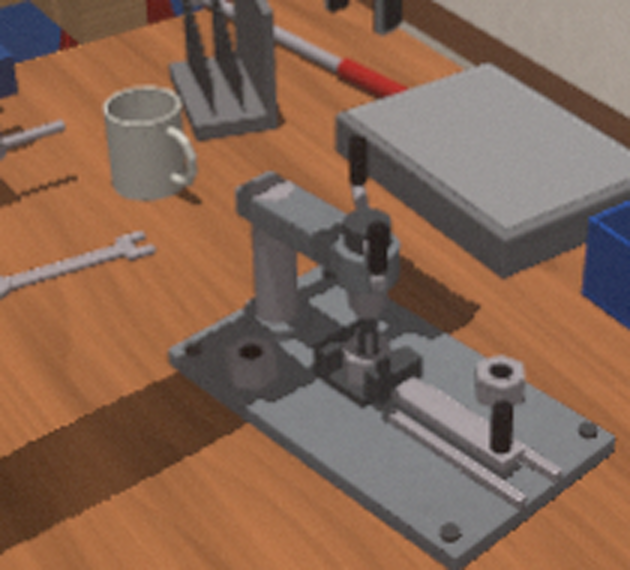

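The gripper is clear. The post is at crop (502,402), which is unchanged, so the jaw is still home. The handle sits where I left it, and the mug, wrench and spares in view haven't moved.

```bash
python3 -c "from h import *;print(job.finish_job())"
```

```text
the job is handed in; nothing more can be done
None
```

I handed the job in at about 37 s: the jaw is home, and the tap went forward, back, forward, back and in to a firm stop at about 5.4 rad (6.4 N at the grip). I then eased and released the handle; no verdict came back.

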